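# Stroke the selector cover's spring plungers

### The job

Check that the five spring plungers in the gear-selector cover move freely: with a fingertip, stroke lightly along the blue line from the plunger at the yellow-painted end to the last one, in one stroke that stays low over the line between them, so that each plunger in turn visibly dips and springs back. Do not push any plunger right down or press hard on the cover, grasp nothing, and leave the loose parts where they are. Finish with the hand clear and all five plungers up.

Things in the scene. Friction and masses are not known exactly. Their poses are not given: they have to be found in the camera images.
- cover: Aluminium gear-selector cover, 117 x 256 x 28 mm, fixed in a blue vise at any yaw; its level top face is 110 mm above the bench. Origin on the bench under its centre; z up, y along its length from the end whose top is painted yellow over 50 mm (-y) to the bare end. Five plungers stand along a shallow arc on it, joined by a blue line. Below the top, the vise screw with cross handle reaches 151 mm out on +x.
- tip1 (a point): Centre of the top of plunger 1 (the one in the yellow area), 8.5 mm above the plate's top face when up; moves with it. A dark steel cone 8 mm across at the top, 34 mm at the foot, sides sloping 30 degrees, so a fingertip sliding along a few mm below the tops pushes it down. Plungers are 46 to 49 mm apart: closed fingers touch one at a time.
- tip2 (a point): Centre of the top of plunger 2 (counted from the yellow end), 8.5 mm above the plate's top face when up; moves with it. A dark steel cone 8 mm across at the top, 34 mm at the foot, sides sloping 30 degrees, so a fingertip sliding along a few mm below the tops pushes it down. Plungers are 46 to 49 mm apart: closed fingers touch one at a time.
- tip3 (a point): Centre of the top of plunger 3 (counted from the yellow end), 8.5 mm above the plate's top face when up; moves with it. A dark steel cone 8 mm across at the top, 34 mm at the foot, sides sloping 30 degrees, so a fingertip sliding along a few mm below the tops pushes it down. Plungers are 46 to 49 mm apart: closed fingers touch one at a time.
- tip4 (a point): Centre of the top of plunger 4 (counted from the yellow end), 8.5 mm above the plate's top face when up; moves with it. A dark steel cone 8 mm across at the top, 34 mm at the foot, sides sloping 30 degrees, so a fingertip sliding along a few mm below the tops pushes it down. Plungers are 46 to 49 mm apart: closed fingers touch one at a time.
- tip5 (a point): Centre of the top of plunger 5 (the last, at the bare end), 8.5 mm above the plate's top face when up; moves with it. A dark steel cone 8 mm across at the top, 34 mm at the foot, sides sloping 30 degrees, so a fingertip sliding along a few mm below the tops pushes it down. Plungers are 46 to 49 mm apart: closed fingers touch one at a time.
- plunger1 (a joint): How far plunger 1 is pushed down: 0 = up, 0.008 m = fully down. A spring pushes it back up: about 0.5 N to start it moving, 1.7 N at 3 mm, 3.7 N fully down.
- plunger2 (a joint): How far plunger 2 is pushed down: 0 = up, 0.008 m = fully down. A spring pushes it back up: about 0.5 N to start it moving, 1.7 N at 3 mm, 3.7 N fully down.
- plunger3 (a joint): How far plunger 3 is pushed down: 0 = up, 0.008 m = fully down. A spring pushes it back up: about 0.5 N to start it moving, 1.7 N at 3 mm, 3.7 N fully down.
- plunger4 (a joint): How far plunger 4 is pushed down: 0 = up, 0.008 m = fully down. A spring pushes it back up: about 0.5 N to start it moving, 1.7 N at 3 mm, 3.7 N fully down.
- plunger5 (a joint): How far plunger 5 is pushed down: 0 = up, 0.008 m = fully down. A spring pushes it back up: about 0.5 N to start it moving, 1.7 N at 3 mm, 3.7 N fully down.
- gap12 (a point): Point of the blue line on the plate's top face half-way between plungers 1 and 2 (the line runs straight from one plunger to the next).
- gap23 (a point): Point of the blue line on the plate's top face half-way between plungers 2 and 3 (the line runs straight from one plunger to the next).
- gap34 (a point): Point of the blue line on the plate's top face half-way between plungers 3 and 4 (the line runs straight from one plunger to the next).
- gap45 (a point): Point of the blue line on the plate's top face half-way between plungers 4 and 5 (the line runs straight from one plunger to the next).
- socket_mid (a point): Bright steel socket, 24 mm across, 30 mm tall; stands loose on the cover's top face, on the hollow side of the arc, its centre at least 45 mm from the blue line; not to be disturbed. This point is at its centre, half-way up.
- bush_mid (a point): Brass flanged bush, 28 mm across, 22 mm tall; stands loose on the cover's top face, on the hollow side of the arc, its centre at least 45 mm from the blue line; not to be disturbed. This point is at its centre, half-way up.
- bottle_mid (a point): Clear plastic bottle with a red cap, 60 mm across, 150 mm tall, loose on the bench, not to be disturbed. Point at its centre.
- tin_mid (a point): Green tin, 66 mm across, 60 mm tall, loose on the bench, not to be disturbed. Point at its centre.
- gear_mid (a point): Steel gear lying flat, 84 mm across, 28 mm tall at the hub, loose on the bench, not to be disturbed. Point at its centre.
- wrench_grip (a point): Steel wrench lying flat, loose on the bench, not to be disturbed. Point on its handle.
- driver_grip (a point): Screwdriver lying flat, loose on the bench, not to be disturbed. Point on its handle.

How it is judged:
By the outcome, as a careful person would: the job done as asked, in the order asked, and still so for the second after the job is handed in, with the robot touching nothing.
It also fails if it takes over 40 s, if anything falls off the work surface, if the arm or the gripper's body presses on something with over 40 N, if the wrist force passes 120 N, or if a joint passes its speed limit or range.

### The arm

A 6-joint arm with a two-finger parallel gripper is mounted at the origin on the work surface. World frame = base frame: x ahead of the robot, y to its left, z up, the work surface at z = 0. Lengths are in m, angles in degrees, forces in N, time in s.
With the tool pointing down it reaches from about 0.35 to 0.875 m from the base axis. Payload 4.2 kg.
Tool frame: the origin (TCP) lies at the very end of the fingers, on their centre line; the grasp point (between the pads) lies 19 mm behind it; z points along the fingers, y is the line along which they close (so a half turn about z gives the same grasp; the last joint's range is limited). The gripper opens to 87 mm and grips with 3 to 60 N. Pads are 19 mm wide; open, the fingers measure 117 mm over their backs; the gripper's body (75 mm by 190 mm) begins 51 mm behind the grasp point.
Start: joints at [-61.559, 22.042, 0.453, 0, -68.411, -14.817], TCP at [0.147, -0.607, 0.185] pointing down, gripper open.
Joint ranges: [-179.83, 179.83], [-69.29, 118.12], [-61.27, 80.66], [-181.25, 117.63], [-171.15, -9.14], [-177.46, 177.46]. Speed limits (degrees/s): [159.86, 159.86, 180, 180, 180, 180].

### API

Orientations are given as a 3x3 rotation matrix whose columns are the frame's x, y, z axes.
In Python, from station import monitor, cams, ticket gives the robot as it stands.
- The arm moves only by the tool drive_tool, never from a script. Its argument "moves" is a list of rows, each an object with "delta_pos": the shift along the tool's x, y, z in mm, a list of three; "turn": the turn about the tool's z in rad; "claw": the opening, from 0 (shut) to 1 (fully open). A call has 1 to 12 rows; each row shifts and turns the commanded pose from where the row before left it, along the tool's axes as they then stand; what a row does not reach is not made up. A row lasts 1/8 s, in which the tool goes at most 62.5 mm and 10.7 degrees, less where a joint would pass 70% of its speed; a pose out of reach is approached as far as the arm can. A call is refused whole if a number of a shift passes 62.5 or a number of a turn 0.188, either way. A call with a gripper value outside its range is refused whole. The fingers move at their own pace and stop on an object; the grip force is fixed at half the most. Time passes only in rows, so rows that do not move let the fingers close. It gives the time, the measured TCP pose, the force, the opening and the grip force at its end, in the units of the state.
- monitor.sense(): the state, without advancing time (a new reading comes with each control period).
- cams.capture(name): name is "side" or "top"; returns a dict with "color" (384x512x3 uint8, red, green, blue), "range_z" (384x512 float32, m along the optical axis (not along the pixel's ray), 0 where there is no reading), "vertical_fov" (degrees; the focal length in pixels is half the picture's height over the tangent of half this angle, whatever the lens; pixels are square), "cx", "cy" (the principal point, pixels), "dist" ([k1, k2, p1, p2, k3] as OpenCV has them; the pictures are not rectified), "extrinsics" (4x4, takes a point from camera to world coordinates). Camera axes: x right, y down, z forward; pixel columns grow to the right and rows downward; lengths in m; the calibration is good to about 2 mm. A picture is of the moment at which its call begins.
- ticket.finish_job(): hands the job in; it is judged then, once.
The state is a dict: "time_s": time; "joints": joint angles; "joint_velocities": joint speeds; "effort": joint torques, N m; "tcp_pos": TCP position; "ee_rot": TCP orientation; "wrist_force": force on the tool from outside, world axes, zero at the start; "moment": the same for the moment, N m; "gripper_width": opening from 0.0 (shut) to 1.0 (fully open); "gripper_force": force on a finger pad.
Only numpy, scipy, OpenCV 4.12 (cv2) and the standard library are available. Lean on these libraries where they do the work, as an engineer would, in place of code of your own. Each camera call takes 0.05 s, during which the arm holds its last target. There are 200 camera calls.

## Working session

There is one attempt and no reset: what is moved stays moved. The work goes in short steps, Python scripts to look and compute and a tool call to move; the robot and the scene stay as the last step left them, time stands still between calls to the robot, and variables do not carry over. Pictures are saved under pics/ and viewed, at most 10 in all, crops included, and the job is handed in when it is done.

Besides the shell and the picture viewer there is one more tool, called by a JSON object that holds its "api" and its "payload". drive_tool: Moves the arm, as the interface text tells. Its arguments: {"type":"object","properties":{"moves":{"type":"array","items":{"type":"object","properties":{"delta_pos":{"type":"array","items":{"type":"number"}},"turn":{"type":"number"},"claw":{"type":"number"}}}}},"required":["moves"]}

```bash
mkdir -p pics
cat > h.py <<'E'
import numpy as np,cv2
from station import monitor,cams,ticket
def cap(n):
    c=cams.capture(n); f=192/np.tan(np.radians(c["vertical_fov"])/2)
    c["K"]=np.array([[f,0,c["cx"]],[0,f,c["cy"]],[0,0,1.]]); c["d"]=np.array(c["dist"],float); return c
def cloud(c):
    v,u=np.mgrid[0:384,0:512]; p=np.stack([u.ravel(),v.ravel()],1).astype(np.float64)[:,None]
    n=cv2.undistortPoints(p,c["K"],c["d"])[:,0].reshape(384,512,2)
    z=c["range_z"][...,None]; P=np.concatenate([n*z,z],2); E=c["extrinsics"]
    return P@E[:3,:3].T+E[:3,3]
def onplane(c,uv,h):
    n=cv2.undistortPoints(np.array(uv,float).reshape(-1,1,2),c["K"],c["d"])[:,0]
    r=np.c_[n,np.ones(len(n))]@c["extrinsics"][:3,:3].T; o=c["extrinsics"][:3,3]
    return o+r*((h-o[2])/r[:,2])[:,None]
E
python3 - <<'E'
from h import *
for n in("top","side"):
    c=cap(n); np.savez(n+".npz",**{k:v for k,v in c.items()}); cv2.imwrite(f"pics/{n}0.png",c["color"][...,::-1])
    print(n,c["extrinsics"].round(3).tolist(),c["K"][0,0],c["dist"])
s=monitor.sense();print(s["time_s"],s["tcp_pos"],s["ee_rot"],s["wrist_force"],s["gripper_width"])
E
```

```text
top [[-0.028, -0.983, 0.182, 0.328], [-1.0, 0.03, 0.007, 0.002], [-0.012, -0.182, -0.983, 1.309], [0.0, 0.0, 0.0, 1.0]] 389.4544311159401 [0.02722334 0.         0.         0.         0.        ]
side [[-0.984, -0.103, 0.143, 0.399], [-0.176, 0.618, -0.766, 0.807], [-0.01, -0.779, -0.627, 0.782], [0.0, 0.0, 0.0, 1.0]] 392.6087904639974 [-0.06665937  0.          0.          0.          0.        ]
0.1 [ 0.14709591 -0.60683469  0.18369243] [[-9.71897121e-01 -2.35405375e-01 -5.42832529e-04]
 [-2.35405980e-01  9.71895428e-01  1.81696304e-03]
 [ 9.98535865e-05  1.89368717e-03 -9.99998202e-01]] [-0.7396333   0.31251232 -0.81402961] 0.9980659438095567
```

View pics/top0.png

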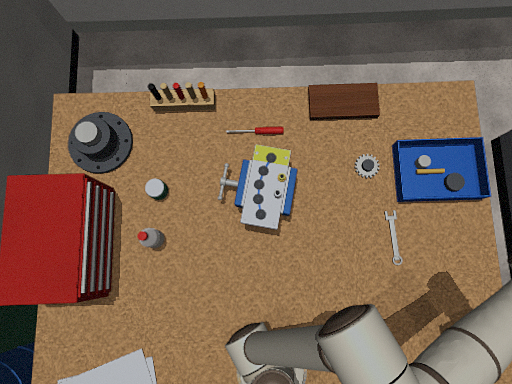

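View pics/side0.png

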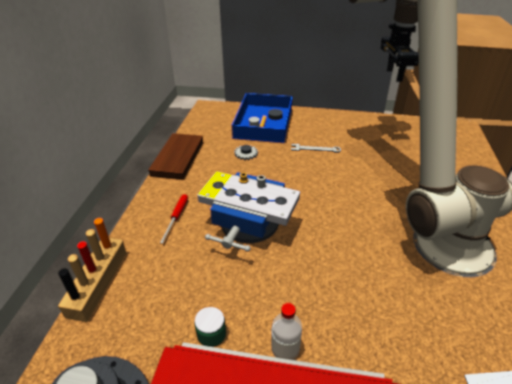

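The top view shows the cover near (266,187) with its yellow end at (271,155), away from the robot. The plungers run from about (271,157) to (261,214). The bush is at (282,177) and the socket at (278,194), both on the right. In the side view the cover is around (250,197).

Run:
```python
from h import *
C={}
for n,box in(("top",(235,140,300,235)),("side",(195,168,305,228))):
    c=dict(np.load(n+".npz")); C[n]=c; P=cloud(c); x0,y0,x1,y1=box
    g=c["color"].max(2); top=(abs(P[...,2]-.114)<.014)
    m=((g<95)&top).astype(np.uint8); M=np.zeros_like(m); M[y0:y1,x0:x1]=m[y0:y1,x0:x1]
    k,l,s,ce=cv2.connectedComponentsWithStats(M,connectivity=4)
    for i in range(1,k):
        if s[i,4]>12:
            print(n,s[i].tolist(),ce[i].round(1),onplane(c,ce[i],.1135)[0].round(4),P[l==i].mean(0).round(4))
    t=top.copy(); t[:y0]=0;t[y1:]=0;t[:,:x0]=0;t[:,x1:]=0
    q=P[t]; print(n,"platez",np.median(q[:,2]),cv2.minAreaRect((q[:,:2]*1000).astype(np.float32)))
    im=cv2.resize(c["color"][y0:y1,x0:x1,::-1],None,fx=6 if n=="top" else 7,fy=6 if n=="top" else 7,interpolation=cv2.INTER_CUBIC)
    cv2.imwrite(f"pics/{n}c.png",im)
```

```text
top [266, 153, 10, 10, 69] [270.7 157.4] [ 0.6563 -0.0192  0.1135] [ 0.6557 -0.0192  0.1155]
top [259, 166, 9, 9, 68] [263.  170.2] [0.6153 0.0063 0.1135] [0.6149 0.0063 0.1153]
top [254, 180, 10, 9, 72] [258.6 184. ] [0.5716 0.0216 0.1135] [0.5712 0.0216 0.1152]
top [253, 194, 10, 10, 74] [257.6 198.7] [0.525  0.0258 0.1135] [0.5248 0.0258 0.1149]
top [256, 210, 10, 9, 74] [260.3 214. ] [0.4768 0.0188 0.1135] [0.4766 0.0188 0.1154]
top platez 0.11012798864229922 ((568.5659790039062, -1.832275390625), (176.6367645263672, 257.9178771972656), 77.75492095947266)
side [258, 182, 7, 6, 29] [261.2 184.4] [ 0.5379 -0.0341  0.1135] [ 0.5363 -0.0243  0.1213]
side [214, 183, 9, 5, 35] [217.9 184.7] [ 0.6559 -0.0135  0.1135] [ 0.6556 -0.0126  0.1142]
side [226, 190, 10, 5, 43] [230.2 192. ] [0.615  0.0119 0.1135] [0.6148 0.0127 0.1141]
side [241, 195, 9, 6, 42] [245.  197.2] [0.5712 0.0269 0.1135] [0.5711 0.0276 0.1141]
side [258, 197, 9, 6, 43] [262.  199.9] [0.5251 0.0303 0.1135] [0.5248 0.0319 0.1149]
side [276, 198, 10, 6, 44] [280.5 200.4] [0.4769 0.0244 0.1135] [0.4768 0.0256 0.1145]
side platez 0.10893128461303059 ((568.0760498046875, 3.9206695556640625), (176.72915649414062, 257.30047607421875), 79.00132751464844)
```

View pics/topc.png

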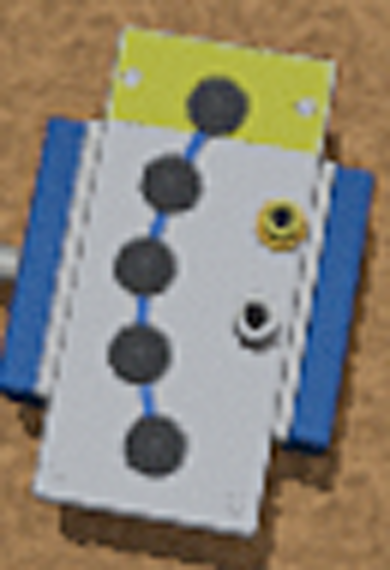

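View pics/sidec.png

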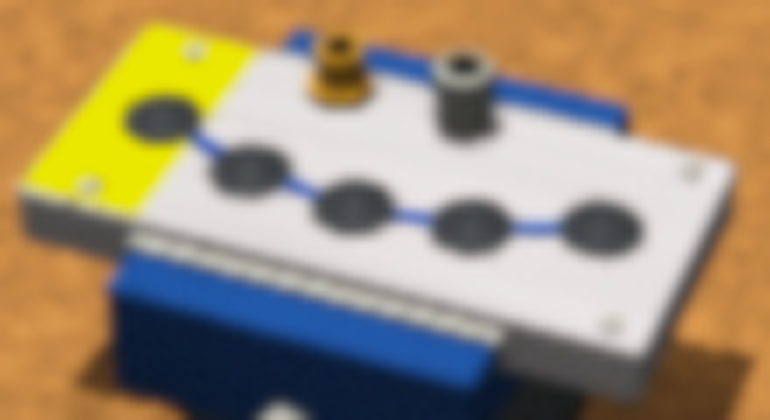

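Both cameras agree on the plungers' x and differ by about 5 mm in y, so I'll settle y by looking at the fingertip once it is there. The plan is to raise the closed hand, line it up with the direction from plunger 1 to 2, and go over.

{"api": "drive_tool", "payload": {"moves": [{"delta_pos": [0,0,-13],"turn": 0.159,"claw": 0},{"delta_pos": [0,0,-13],"turn": 0.159,"claw": 0},{"delta_pos": [0,0,-13],"turn": 0.159,"claw": 0},{"delta_pos": [0,0,-13],"turn": 0.159,"claw": 0},{"delta_pos": [0,0,-13],"turn": 0.159,"claw": 0},{"delta_pos": [-8,42,0],"claw": 0},{"delta_pos": [-8,42,0],"claw": 0},{"delta_pos": [-8,42,0],"claw": 0},{"delta_pos": [-8,42,0],"claw": 0},{"delta_pos": [-8,42,0],"claw": 0},{"delta_pos": [-8,42,0],"claw": 0},{"delta_pos": [-8,42,0],"claw": 0}]}}

```text
invalid input
```

{"api": "drive_tool", "payload": {"moves": [{"delta_pos": [0,0,-13],"turn": 0.159,"claw": 0},{"delta_pos": [0,0,-13],"turn": 0.159,"claw": 0},{"delta_pos": [0,0,-13],"turn": 0.159,"claw": 0},{"delta_pos": [0,0,-13],"turn": 0.159,"claw": 0},{"delta_pos": [0,0,-13],"turn": 0.159,"claw": 0},{"delta_pos": [-8,42,0],"turn": 0,"claw": 0},{"delta_pos": [-8,42,0],"turn": 0,"claw": 0},{"delta_pos": [-8,42,0],"turn": 0,"claw": 0},{"delta_pos": [-8,42,0],"turn": 0,"claw": 0},{"delta_pos": [-8,42,0],"turn": 0,"claw": 0},{"delta_pos": [-8,42,0],"turn": 0,"claw": 0},{"delta_pos": [-8,42,0],"turn": 0,"claw": 0}]}}

```text
time_s: 1.6
tcp_pos: [0.3508, -0.3861, 0.2493]
ee_rot: [[-0.849, 0.529, -0.0], [0.529, 0.849, 0.001], [0.001, 0.0, -1.0]]
wrist_force: [0.5, -0.9, -0.3]
gripper_width: 0.005
gripper_force: 0.0
```

{"api": "drive_tool", "payload": {"moves": [{"delta_pos": [-8.5,43,0],"turn": 0,"claw": 0},{"delta_pos": [-8.5,43,0],"turn": 0,"claw": 0},{"delta_pos": [-8.5,43,0],"turn": 0,"claw": 0},{"delta_pos": [-8.5,43,0],"turn": 0,"claw": 0},{"delta_pos": [-8.5,43,0],"turn": 0,"claw": 0},{"delta_pos": [-8.5,43,0],"turn": 0,"claw": 0},{"delta_pos": [-8.5,43,0],"turn": 0,"claw": 0},{"delta_pos": [-8.5,43,0],"turn": 0,"claw": 0},{"delta_pos": [-8.5,43,0],"turn": 0,"claw": 0},{"delta_pos": [-8.5,43,0],"turn": 0,"claw": 0},{"delta_pos": [-8.5,43,0],"turn": 0,"claw": 0},{"delta_pos": [0,0,0],"turn": 0,"claw": 0}]}}

```text
time_s: 3.1
tcp_pos: [0.6807, -0.033, 0.2472]
ee_rot: [[-0.85, 0.526, -0.003], [0.526, 0.85, 0.0], [0.003, -0.001, -1.0]]
wrist_force: [-0.9, -0.6, -0.0]
gripper_width: 0.006
gripper_force: 0.0
```

{"api": "drive_tool", "payload": {"moves": [{"delta_pos": [0,0,30],"turn": 0,"claw": 0},{"delta_pos": [0,0,30],"turn": 0,"claw": 0},{"delta_pos": [0,0,30],"turn": 0,"claw": 0},{"delta_pos": [0,0,20],"turn": 0,"claw": 0},{"delta_pos": [0,0,0],"turn": 0,"claw": 0},{"delta_pos": [0,0,0],"turn": 0,"claw": 0}]}}

```text
time_s: 3.85
tcp_pos: [0.6801, -0.036, 0.1409]
ee_rot: [[-0.849, 0.529, 0.002], [0.529, 0.849, -0.0], [-0.002, 0.001, -1.0]]
wrist_force: [-0.2, 0.1, 0.7]
gripper_width: 0.001
gripper_force: 0.0
```

Run:
```python
from h import *
s=monitor.sense(); t=s["tcp_pos"]; R=s["ee_rot"]; print(t,s["wrist_force"],s["time_s"])
ims=[]
for n in("side","top"):
    c=cap(n); np.savez(n+"1.npz",**c)
    E=np.linalg.inv(c["extrinsics"]); rv=cv2.Rodrigues(E[:3,:3])[0]
    im=c["color"][...,::-1].copy()
    b=np.array([[x,y,0] for x in(-.0095,.0095) for y in(-.015,.015)])@np.array(R).T+t
    uv=cv2.projectPoints(np.vstack([t,b]),rv,E[:3,3],c["K"],c["d"])[0][:,0]; print(n,uv.round(1).tolist())
    x0,y0=(190,140) if n=="side" else (220,110)
    k=cv2.resize(im[y0:y0+90,x0:x0+110],None,fx=6,fy=6,interpolation=cv2.INTER_CUBIC)
    for p in uv: cv2.circle(k,tuple(int(q) for q in ((p-[x0,y0]+.5)*6)),3,(0,0,255),-1)
    ims.append(k)
cv2.imwrite("pics/close_s.png",ims[0]); cv2.imwrite("pics/close_t.png",ims[1])
```

```text
[ 0.68010996 -0.03598446  0.14086608] [-0.15687582  0.08111843  0.72146697] 3.85
side [[210.7, 171.1], [212.3, 167.4], [204.4, 172.2], [217.0, 170.0], [209.1, 174.9]]
top [[276.0, 147.5], [281.7, 147.3], [273.3, 142.6], [278.6, 152.4], [270.3, 147.7]]
```

View pics/close_s.png

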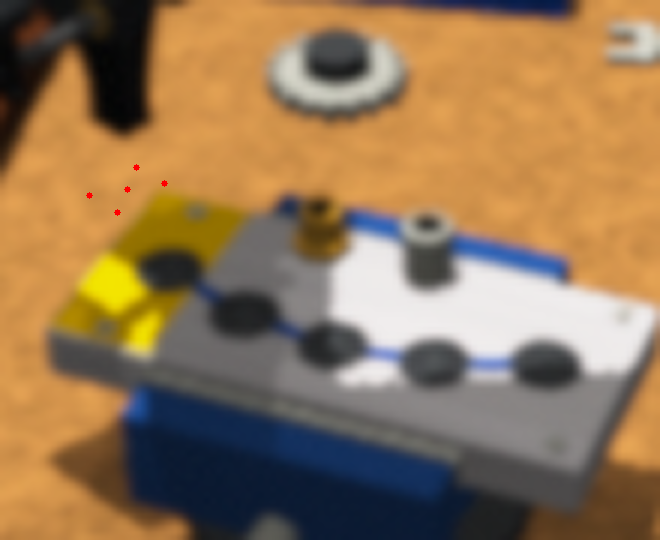

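View pics/close_t.png

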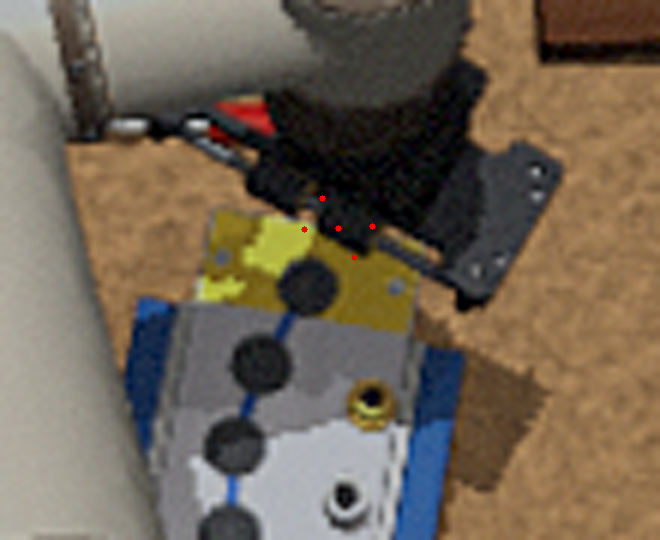

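The side view shows the fingertip's lower end at about pixel (210,161), some 10 px above where the TCP should project. I'll check this against depth.

Run:
```python
from h import *
t=np.array([0.6801,-0.0360,0.1409])
for n in("side","top"):
    c=dict(np.load(n+"1.npz")); P=cloud(c); d=P-t
    m=(np.hypot(d[...,0],d[...,1])<.06)&(P[...,2]>.125)&(P[...,2]<.3)&(c["range_z"]>0)
    v,u=np.where(m); Q=P[m]; o=np.argsort(Q[:,2])
    print(n,m.sum())
    for lo in np.arange(.125,.22,.008):
        k=(Q[:,2]>=lo)&(Q[:,2]<lo+.008)
        if k.any(): print(round(lo,3),k.sum(),Q[k].min(0).round(3)[:2],Q[k].max(0).round(3)[:2],Q[k].mean(0).round(4)[:2],"u",u[k].min(),u[k].max(),"v",v[k].min(),v[k].max())
    if n=="side":
        for r in range(154,176,2): print(r,[(P[r,q]*1000).round().astype(int).tolist() for q in (207,210,213)])
```

```text
side 956
0.173 8 [ 0.67  -0.038] [ 0.692 -0.024] [ 0.6769 -0.0295] u 205 213 v 160 163
0.181 28 [ 0.667 -0.035] [ 0.694 -0.021] [ 0.6786 -0.0287] u 204 214 v 157 162
0.189 22 [ 0.666 -0.039] [ 0.694 -0.02 ] [ 0.6775 -0.0289] u 204 214 v 155 159
0.197 27 [ 0.666 -0.038] [ 0.694 -0.019] [ 0.6766 -0.029 ] u 204 214 v 153 157
0.205 29 [ 0.665 -0.041] [ 0.694 -0.02 ] [ 0.6765 -0.0281] u 203 214 v 149 155
0.213 27 [ 0.665 -0.039] [ 0.695 -0.019] [ 0.677  -0.0278] u 202 214 v 147 152
154 [[682, -24, 205], [675, -28, 203], [669, -37, 198]]
156 [[683, -25, 198], [673, -22, 202], [668, -32, 195]]
158 [[684, -28, 190], [675, -26, 192], [669, -34, 187]]
160 [[684, -25, 185], [675, -25, 186], [671, -38, 178]]
162 [[770, -275, -2], [675, -21, 182], [749, -277, -2]]
164 [[767, -262, -2], [756, -264, -2], [746, -265, -1]]
166 [[761, -245, 2], [753, -252, -1], [743, -253, -2]]
168 [[761, -240, -3], [748, -234, 3], [738, -238, 2]]
170 [[757, -228, -2], [746, -229, -1], [736, -228, 0]]
172 [[754, -217, -2], [743, -216, 0], [733, -218, -1]]
174 [[749, -201, 2], [740, -204, 1], [730, -208, -1]]
top 344
0.213 2 [ 0.674 -0.028] [ 0.675 -0.026] [ 0.6744 -0.0269] u 273 274 v 142 142
```

Run:
```python
from h import *
def low(c,t,lab):
    P=cloud(c); d=P-t
    m=(np.hypot(d[...,0],d[...,1])<.085)&(P[...,2]>.122)&(P[...,2]<.4)&(c["range_z"]>0)
    Q=P[m]; 
    if len(Q)==0: print(lab,"none");return
    o=np.argsort(Q[:,2])[:14]; print(lab,m.sum(),(Q[o]*1000).round().astype(int).tolist())
for n in("side","top"): low(dict(np.load(n+".npz")),np.array([.147,-.607,.184]),n+"0")
s=monitor.sense(); print(s["tcp_pos"],s["time_s"],s["joints"])
low(cap("side"),s["tcp_pos"],"side now")
s=monitor.sense(); print(s["tcp_pos"],s["time_s"])
```

```text
side0 964 [[164, -650, 220], [156, -650, 220], [153, -648, 221], [171, -653, 222], [161, -645, 222], [127, -559, 222], [138, -557, 222], [168, -643, 222], [124, -559, 222], [131, -557, 223], [160, -652, 223], [150, -644, 223], [142, -553, 223], [145, -552, 223]]
top0 none
[ 0.68041793 -0.0356573   0.14124773] 3.95 [ 1.05736468e+01  2.91054487e+01  5.54365988e+00  1.96267844e-02
 -6.62905916e+01 -1.32512516e+02]
side now 2092 [[596, -41, 124], [598, -39, 124], [596, -41, 127], [598, -40, 127], [598, -53, 128], [596, -40, 131], [599, -44, 131], [600, -48, 132], [598, -38, 132], [596, -43, 133], [601, -51, 133], [598, -51, 133], [674, -29, 177], [671, -37, 179]]
[ 0.68033337 -0.0355689   0.14112257] 4.0
```

Colour and depth agree, both now and at the start, that the real fingertip is about 36 mm above the reported TCP. The lateral position matches. I'll go down part of the way and refine the height there.

{"api": "drive_tool", "payload": {"moves": [{"delta_pos": [0,5,15],"turn": 0,"claw": 0},{"delta_pos": [0,0,15],"turn": 0,"claw": 0},{"delta_pos": [0,0,15],"turn": 0,"claw": 0},{"delta_pos": [0,0,3],"turn": 0,"claw": 0},{"delta_pos": [0,0,0],"turn": 0,"claw": 0},{"delta_pos": [0,0,0],"turn": 0,"claw": 0}]}}

```text
time_s: 4.75
tcp_pos: [0.6829, -0.0312, 0.0923]
ee_rot: [[-0.849, 0.529, 0.001], [0.529, 0.849, -0.0], [-0.001, 0.001, -1.0]]
wrist_force: [-0.6, 0.1, -0.8]
gripper_width: 0.002
gripper_force: 0.0
```

```bash
cat > tip.py <<'E'
from h import *
s=monitor.sense(); t=np.array(s["tcp_pos"]); R=np.array(s["ee_rot"]); print(t,s["wrist_force"],s["time_s"])
cs=[cap("side") for _ in range(4)]; c=cs[0]; c["range_z"]=np.mean([q["range_z"] for q in cs],0)
P=cloud(c); E=np.linalg.inv(c["extrinsics"]); rv=cv2.Rodrigues(E[:3,:3])[0]
for dz in (.030,.034,.038):
    b=np.array([[0,0,0]]+[[x,y,0] for x in(-.0095,.0095) for y in(-.015,.015)])@R.T+t+[0,0,dz]
    print(dz,cv2.projectPoints(b,rv,E[:3,3],c["K"],c["d"])[0][:,0].round(1).tolist())
u0=int(cv2.projectPoints(t+[0,0,.036],rv,E[:3,3],c["K"],c["d"])[0][0,0,0])
v0=int(cv2.projectPoints(t+[0,0,.036],rv,E[:3,3],c["K"],c["d"])[0][0,0,1])
g=np.mean([q["color"].max(2) for q in cs],0)
print("u",u0-8,u0+7)
for v in range(v0-12,v0+10): print(v,g[v,u0-8:u0+8].astype(int).tolist(), (P[v,u0-8:u0+8:3,2]*1000).astype(int).tolist())
im=cv2.resize(c["color"][140:225,190:300,::-1],None,fx=6,fy=6,interpolation=cv2.INTER_CUBIC)
import time; cv2.imwrite("pics/tip%d.png"%int(s["time_s"]*100),im)
E
python3 tip.py; ls pics
```

```text
[ 0.682891   -0.0312461   0.09233854] [-0.60096066  0.12242923 -0.80009706] 4.75
0.03 [[209.8, 177.3], [211.4, 173.6], [203.6, 178.4], [216.1, 176.3], [208.2, 181.2]]
0.034 [[209.7, 176.2], [211.3, 172.5], [203.4, 177.3], [216.0, 175.1], [208.1, 180.0]]
0.038 [[209.6, 175.0], [211.2, 171.3], [203.3, 176.1], [215.9, 174.0], [207.9, 178.9]]
u 201 216
163 [70, 59, 39, 21, 16, 18, 17, 13, 10, 10, 10, 9, 24, 75, 141, 184] [213, 180, 203, 176, 173, -1]
164 [114, 104, 71, 32, 11, 7, 8, 8, 8, 8, 9, 10, 27, 88, 156, 194] [0, 176, 180, 175, 170, -1]
165 [169, 153, 107, 51, 15, 5, 6, 5, 6, 7, 9, 9, 31, 97, 168, 202] [-1, 170, 177, 169, 165, 0]
166 [197, 181, 134, 69, 24, 6, 5, 6, 7, 8, 7, 11, 36, 103, 174, 208] [-2, 167, 174, 167, 163, 0]
167 [205, 191, 153, 92, 38, 11, 5, 5, 6, 7, 9, 12, 39, 108, 177, 209] [-1, 163, 170, 163, 159, -1]
168 [208, 199, 171, 116, 54, 16, 6, 5, 6, 8, 9, 12, 39, 106, 175, 206] [-2, 159, 166, 161, 156, 0]
169 [210, 203, 182, 131, 65, 21, 6, 6, 6, 7, 8, 11, 38, 102, 169, 200] [-1, 152, 160, 158, 152, -1]
170 [213, 206, 188, 140, 74, 26, 8, 5, 6, 7, 9, 11, 36, 100, 165
[... 890 characters left out ...]
3, 203, 186, 163, 142, 135, 139, 142, 143, 143, 142] [0, 0, -1, 108, 110, 109]
180 [216, 212, 207, 207, 207, 203, 192, 173, 157, 147, 144, 143, 142, 140, 135, 131] [0, 0, -1, 109, 109, 109]
181 [213, 209, 205, 202, 200, 193, 178, 159, 148, 144, 143, 140, 133, 124, 112, 99] [-1, -1, 0, 110, 108, 109]
182 [210, 208, 206, 202, 197, 186, 168, 153, 146, 144, 141, 130, 111, 92, 73, 60] [-1, 0, 110, 108, 109, 116]
183 [216, 215, 212, 206, 195, 177, 158, 148, 145, 143, 136, 115, 83, 57, 43, 36] [0, 0, 109, 109, 111, 116]
184 [218, 218, 216, 213, 203, 181, 160, 149, 145, 143, 132, 101, 63, 39, 32, 32] [0, -1, 108, 108, 112, 116]
close_s.png
close_t.png
side0.png
sidec.png
tip475.png
top0.png
topc.png
```

{"api": "drive_tool", "payload": {"moves": [{"delta_pos": [0,0,7],"turn": 0,"claw": 0},{"delta_pos": [0,0,6],"turn": 0,"claw": 0},{"delta_pos": [0,0,0],"turn": 0,"claw": 0},{"delta_pos": [0,0,0],"turn": 0,"claw": 0}]}}

```text
time_s: 5.45
tcp_pos: [0.6824, -0.0313, 0.0786]
ee_rot: [[-0.849, 0.529, -0.0], [0.529, 0.849, -0.0], [-0.0, -0.0, -1.0]]
wrist_force: [0.1, 0.5, 0.1]
gripper_width: 0.003
gripper_force: 0.0
```

```bash
python3 tip.py; ls pics
```

```text
[ 0.68243956 -0.03125912  0.07857439] [0.0982335  0.45382486 0.05261286] 5.45
0.03 [[210.4, 181.3], [212.0, 177.5], [204.2, 182.4], [216.6, 180.2], [208.8, 185.1]]
0.034 [[210.3, 180.1], [211.9, 176.4], [204.0, 181.2], [216.5, 179.1], [208.6, 184.0]]
0.038 [[210.2, 179.0], [211.8, 175.3], [203.9, 180.1], [216.4, 177.9], [208.5, 182.8]]
u 202 217
167 [67, 49, 29, 20, 23, 26, 20, 13, 11, 10, 10, 14, 47, 115, 179, 207] [200, 169, 192, 161, 159, -1]
168 [109, 85, 47, 19, 9, 10, 9, 9, 8, 9, 8, 16, 52, 119, 178, 203] [-1, 165, 189, 158, 156, 0]
169 [162, 128, 74, 29, 8, 6, 6, 6, 7, 8, 9, 17, 57, 123, 177, 199] [0, 159, 163, 157, 151, -2]
170 [191, 158, 100, 44, 13, 6, 5, 5, 6, 8, 9, 20, 65, 130, 178, 197] [-1, 155, 161, 154, 150, -1]
171 [207, 182, 128, 63, 20, 7, 7, 6, 7, 8, 9, 20, 64, 125, 170, 188] [-1, 149, 156, 149, 145, 0]
172 [214, 194, 145, 79, 29, 8, 5, 5, 7, 8, 9, 20, 62, 117, 155, 169] [-1, 145, 152, 147, 142, 108]
173 [217, 200, 158, 94, 38, 10, 6, 5, 6, 8, 9, 20, 61, 112, 142, 153] [0, 139, 149, 143, 140, 109]
174 [219, 207, 174, 114, 50, 14, 5, 6, 6, 8, 9, 18, 54, 100, 131, 1
[... 899 characters left out ...]
9, 132, 123, 106, 79, 56, 42, 36, 33] [-1, 0, 108, 110, 114, 116]
184 [217, 214, 210, 201, 179, 157, 146, 144, 141, 130, 100, 62, 39, 31, 32, 34] [0, 108, 108, 110, 114, 114]
185 [212, 214, 218, 219, 203, 176, 156, 148, 143, 129, 97, 57, 36, 32, 33, 34] [-1, 109, 109, 109, 114, 116]
186 [210, 218, 229, 233, 228, 210, 188, 168, 151, 135, 106, 71, 45, 36, 33, 35] [0, 108, 110, 108, 112, 113]
187 [216, 228, 235, 238, 238, 233, 225, 203, 173, 148, 126, 100, 75, 57, 47, 44] [-1, 109, 109, 109, 111, 112]
188 [226, 234, 239, 240, 240, 239, 237, 228, 200, 167, 144, 128, 112, 96, 85, 81] [276, 108, 109, 109, 108, 111]
close_s.png
close_t.png
side0.png
sidec.png
tip475.png
tip545.png
top0.png
topc.png
```

The tip is at about z 0.1175 with the reported TCP at 0.0786. Going 3 mm lower gives a dip of about 4 mm, so I'll start the stroke.

{"api": "drive_tool", "payload": {"moves": [{"delta_pos": [0,0,3],"turn": 0,"claw": 0},{"delta_pos": [0,0,0],"turn": 0,"claw": 0},{"delta_pos": [5,0,0],"turn": 0,"claw": 0},{"delta_pos": [5,0,0],"turn": 0,"claw": 0},{"delta_pos": [5,0,0],"turn": 0,"claw": 0},{"delta_pos": [5,0,0],"turn": 0,"claw": 0},{"delta_pos": [5,0,0],"turn": 0,"claw": 0},{"delta_pos": [5,0,0],"turn": 0,"claw": 0}]}}

```text
time_s: 6.65
tcp_pos: [0.6568, -0.0151, 0.0759]
ee_rot: [[-0.849, 0.529, 0.001], [0.529, 0.849, 0.0], [-0.0, 0.0, -1.0]]
wrist_force: [1.7, -1.0, 1.7]
gripper_width: 0.002
gripper_force: 1.3
```

Run:
```python
from h import *
s=monitor.sense();F=[s["wrist_force"]]
for i in range(3): c=cap("side");F.append(monitor.sense()["wrist_force"])
print(s["tcp_pos"],np.round(F,1).tolist())
cv2.imwrite("pics/p1.png",cv2.resize(c["color"][140:225,190:300,::-1],None,fx=6,fy=6,interpolation=cv2.INTER_CUBIC))
```

```text
[ 0.65679207 -0.01507536  0.07594807] [[1.7, -1.0, 1.7], [2.2, -1.1, 2.8], [1.2, 0.9, 2.4], [-0.4, 0.9, 3.0]]
```

View pics/p1.png

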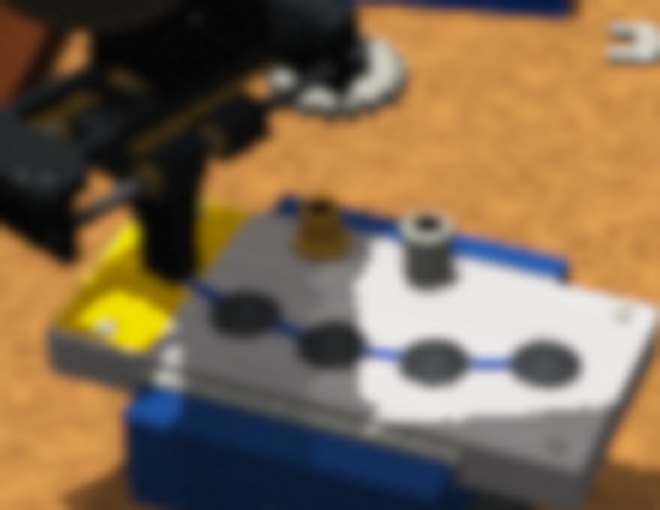

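Plunger 1 is under the finger and Fz is about 2.5 N, a dip of about 5 mm. Before going on I'll check how far the gripper body is above the bush and socket.

Run:
```python
from h import *
s=monitor.sense(); t=np.array(s["tcp_pos"]); R=np.array(s["ee_rot"])
for n in("side","top"):
    c=cap(n); P=cloud(c); L=(P-t)@R; 
    m=(abs(L[...,0])<.06)&(abs(L[...,1])<.13)&(P[...,2]>.125)&(P[...,2]<.35)&(c["color"].max(2)<70)
    for y in np.arange(-.13,.13,.02):
        k=m&(L[...,1]>=y)&(L[...,1]<y+.02)
        if k.sum()>3: print(n,round(y,3),k.sum(),np.sort(P[...,2][k])[:4].round(3),"x",L[...,0][k].min().round(3),L[...,0][k].max().round(3))
    if n=="side":
        for nm,(u0,u1,v0,v1) in dict(bush=(238,249,170,184),sock=(255,268,174,190)).items():
            q=P[v0:v1,u0:u1].reshape(-1,3); q=q[(q[:,2]>.118)&(q[:,2]<.15)]; print(nm,q.mean(0),q[:,2].max())
```

```text
side -0.11 12 [0.224 0.224 0.225 0.225] x -0.02 0.033
side -0.09 157 [0.184 0.185 0.186 0.186] x -0.015 0.04
side -0.07 69 [0.131 0.132 0.132 0.132] x 0.007 0.042
side -0.05 150 [0.196 0.197 0.198 0.199] x 0.011 0.039
side -0.03 197 [0.189 0.19  0.191 0.193] x 0.018 0.041
side -0.01 260 [0.126 0.127 0.127 0.128] x -0.02 0.041
side 0.01 355 [0.126 0.127 0.13  0.13 ] x -0.021 0.041
side 0.03 172 [0.187 0.187 0.188 0.188] x -0.028 0.039
side 0.05 68 [0.2   0.201 0.21  0.211] x -0.029 0.034
side 0.07 252 [0.183 0.185 0.186 0.186] x -0.036 0.039
side 0.09 139 [0.207 0.207 0.207 0.207] x -0.033 0.04
bush [ 0.59114147 -0.04447117  0.1278759 ] 0.13305980767184056
sock [ 0.53877757 -0.027687    0.13303299] 0.14163845980933576
top -0.11 36 [0.219 0.219 0.22  0.224] x -0.033 0.037
top -0.09 134 [0.19  0.19  0.192 0.196] x -0.035 0.037
top -0.07 183 [0.129 0.129 0.129 0.131] x -0.029 0.045
top -0.05 222 [0.195 0.198 0.199 0.199] x -0.035 0.038
top -0.03 120 [0.19  0.191 0.192 0.196] x 0.023 0.039
top -0.01 86 [0.145 0.146 0.15  0.185] x 0.01 0.04
top 0.01 65 [0.19  0.192 0.193 0.195] x 0.02 0.038
top 0.03 24 [0.198 0.2   0.201 0.201] x 0.02 0.036
top 0.05 4 [0.199 0.2   0.201 0.223] x 0.025 0.032
```

The body stays at 0.183 m or higher and the socket top is at 0.141 m, so it clears. Continuing to plunger 2.

{"api": "drive_tool", "payload": {"moves": [{"delta_pos": [5.4,0,-0.5],"turn": 0,"claw": 0},{"delta_pos": [5.4,0,0],"turn": 0,"claw": 0},{"delta_pos": [5.4,0,0],"turn": 0,"claw": 0},{"delta_pos": [5.4,0,0],"turn": 0,"claw": 0},{"delta_pos": [5.4,0,0],"turn": 0,"claw": 0},{"delta_pos": [5.4,0,0],"turn": 0,"claw": 0},{"delta_pos": [5.4,0,0],"turn": 0,"claw": 0},{"delta_pos": [5.4,0,0],"turn": 0,"claw": 0},{"delta_pos": [5.4,0,0],"turn": 0,"claw": 0},{"delta_pos": [0,0,0],"turn": -0.113,"claw": 0},{"delta_pos": [0,0,0],"turn": -0.113,"claw": 0}]}}

```text
time_s: 8.28
tcp_pos: [0.6141, 0.0106, 0.0758]
ee_rot: [[-0.947, 0.322, -0.003], [0.322, 0.947, -0.0], [0.003, -0.001, -1.0]]
wrist_force: [-1.2, -0.3, 2.6]
gripper_width: 0.001
gripper_force: 1.3
```

{"api": "drive_tool", "payload": {"moves": [{"delta_pos": [5,0,-0.3],"turn": 0,"claw": 0},{"delta_pos": [5,0,0],"turn": 0,"claw": 0},{"delta_pos": [5,0,0],"turn": 0,"claw": 0},{"delta_pos": [5,0,0],"turn": 0,"claw": 0},{"delta_pos": [5,0,0],"turn": 0,"claw": 0},{"delta_pos": [5,0,0],"turn": 0,"claw": 0},{"delta_pos": [5,0,0],"turn": 0,"claw": 0},{"delta_pos": [5,0,0],"turn": 0,"claw": 0},{"delta_pos": [5,0,0],"turn": 0,"claw": 0},{"delta_pos": [0,0,0],"turn": -0.12,"claw": 0},{"delta_pos": [0,0,0],"turn": -0.12,"claw": 0}]}}

```text
time_s: 9.65
tcp_pos: [0.5715, 0.025, 0.0761]
ee_rot: [[-0.996, 0.087, -0.003], [0.087, 0.996, -0.0], [0.003, -0.0, -1.0]]
wrist_force: [-0.5, -0.9, 1.9]
gripper_width: 0.003
gripper_force: 1.3
```

{"api": "drive_tool", "payload": {"moves": [{"delta_pos": [5.2,0,0],"turn": 0,"claw": 0},{"delta_pos": [5.2,0,0],"turn": 0,"claw": 0},{"delta_pos": [5.2,0,0],"turn": 0,"claw": 0},{"delta_pos": [5.2,0,0],"turn": 0,"claw": 0},{"delta_pos": [5.2,0,0],"turn": 0,"claw": 0},{"delta_pos": [5.2,0,0],"turn": 0,"claw": 0},{"delta_pos": [5.2,0,0],"turn": 0,"claw": 0},{"delta_pos": [5.2,0,0],"turn": 0,"claw": 0},{"delta_pos": [5.2,0,0],"turn": 0,"claw": 0},{"delta_pos": [0,0,0],"turn": -0.11,"claw": 0},{"delta_pos": [0,0,0],"turn": -0.11,"claw": 0}]}}

```text
time_s: 11.02
tcp_pos: [0.5248, 0.029, 0.0761]
ee_rot: [[-0.991, -0.132, -0.003], [-0.132, 0.991, -0.001], [0.003, -0.0, -1.0]]
wrist_force: [-0.8, -1.2, 2.5]
gripper_width: 0.003
gripper_force: 1.3
```

{"api": "drive_tool", "payload": {"moves": [{"delta_pos": [5.4,0,0],"turn": 0,"claw": 0},{"delta_pos": [5.4,0,0],"turn": 0,"claw": 0},{"delta_pos": [5.4,0,0],"turn": 0,"claw": 0},{"delta_pos": [5.4,0,0],"turn": 0,"claw": 0},{"delta_pos": [5.4,0,0],"turn": 0,"claw": 0},{"delta_pos": [5.4,0,0],"turn": 0,"claw": 0},{"delta_pos": [5.4,0,0],"turn": 0,"claw": 0},{"delta_pos": [5.4,0,0],"turn": 0,"claw": 0},{"delta_pos": [5.4,0,0],"turn": 0,"claw": 0}]}}

```text
time_s: 12.15
tcp_pos: [0.478, 0.023, 0.0766]
ee_rot: [[-0.992, -0.128, 0.0], [-0.128, 0.992, 0.0], [-0.0, 0.0, -1.0]]
wrist_force: [1.0, 0.7, 2.7]
gripper_width: 0.004
gripper_force: 1.2
```

{"api": "drive_tool", "payload": {"moves": [{"delta_pos": [5.4,0,0],"turn": 0,"claw": 0},{"delta_pos": [5.4,0,0],"turn": 0,"claw": 0},{"delta_pos": [5.4,0,0],"turn": 0,"claw": 0},{"delta_pos": [5.4,0,0],"turn": 0,"claw": 0},{"delta_pos": [5.4,0,0],"turn": 0,"claw": 0},{"delta_pos": [5.4,0,0],"turn": 0,"claw": 0},{"delta_pos": [0,0,-10],"turn": 0,"claw": 0},{"delta_pos": [0,0,-30],"turn": 0,"claw": 0},{"delta_pos": [0,0,-40],"turn": 0,"claw": 0},{"delta_pos": [0,0,-40],"turn": 0,"claw": 0},{"delta_pos": [0,0,0],"turn": 0,"claw": 0},{"delta_pos": [0,0,0],"turn": 0,"claw": 0}]}}

```text
time_s: 13.65
tcp_pos: [0.4457, 0.0188, 0.1963]
ee_rot: [[-0.992, -0.128, -0.0], [-0.128, 0.992, 0.0], [0.0, 0.0, -1.0]]
wrist_force: [-0.4, -0.1, -0.9]
gripper_width: 0.007
gripper_force: 0.0
```

Run:
```python
from h import *
c=cap("side"); cv2.imwrite("pics/end.png",cv2.resize(c["color"][110:240,160:340,::-1],None,fx=4,fy=4,interpolation=cv2.INTER_CUBIC))
P=cloud(c)
for u,v in((218,184),(230,191),(245,196),(262,199),(280,199)): print(P[v-1:v+2,u-1:u+2,2].mean().round(4),c["color"][v,u])
```

```text
0.116 [77 79 81]
0.1168 [77 80 82]
0.1173 [76 79 81]
0.1162 [78 80 82]
0.1168 [75 77 80]
```

View pics/end.png

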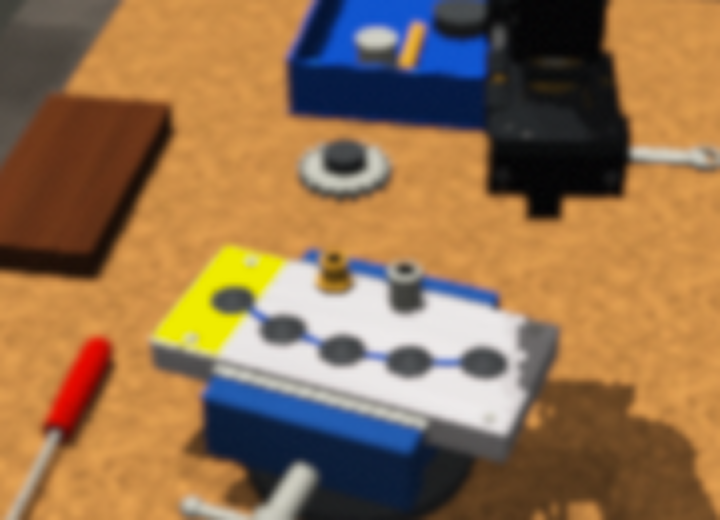

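The final side view (crop) shows all five plungers up, from (232,299) to (484,362), with the bush and socket where they were and the hand clear.

```bash
python3 -c "
from station import ticket
print(ticket.finish_job())"
```

```text
the job is handed in; nothing more can be done
None
```

I stroked all five plungers once, in order from the yellow end; each took about 2–3 N (a dip of about 4–5 mm by the spring figures), all five are back up, the loose parts on the cover are in place, the hand is clear, and the job is handed in.

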